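Clamp a pedal in the quick-release vise

ROBOT

A 6-joint arm with a two-finger parallel gripper is mounted at the origin on the work surface. World frame = base frame: x ahead of the robot, y to its left, z up, the work surface at z = 0. Lengths are in mm, angles in degrees, forces in N, time in s.
With the tool pointing down it reaches from about 350 to 850 mm from the base axis. Payload 8.1 kg.
Tool frame: the origin (TCP) lies at the very end of the fingers, on their centre line; the grasp point (between the pads) lies grip_depth behind it (grip_depth is the distance from the TCP to the grasp point, in mm); z points along the fingers, y is the direction in which the jaws open and shut (so a half turn about z gives the same grasp; the last joint's range is limited). The gripper opens to 85 mm and grips with 20 to 120 N. Pads are 22 mm wide; open, the fingers measure 114 mm over their backs; the gripper's body (76 mm by 85 mm) begins 54 mm behind the grasp point. The pads swing forward as they close: fully open they stand 13 mm farther back than shut.
Start: joints at [-71.471, 7.471, 85.268, -0, 87.261, -4.893], TCP at [238.525, -550.555, 231.292] pointing down, gripper open.
Joint ranges: [-169.43, 169.43], [-51.17, 129.36], [1.28, 143.12], [-76.62, 256.62], [0, 156.53], [-152.29, 152.29]. Speed limits (degrees/s): [136.94, 136.94, 159.86, 180, 180, 180].

INTERFACE

Orientations are given as [roll, pitch, yaw] about the fixed x, y, z axes, in that order (R = Rz(yaw) Ry(pitch) Rx(roll)).
In Python, from bench import * gives the robot as it stands.
- The arm moves only by the tool step_arm, never from a script. Its argument "plan" is a list of rows, each an object of numbers: "grip": the finger opening in cm, from 0 to 8.54; "tx", "ty", "tz": the shift along the tool's x, y, z in cm; "ax", "ay", "az": the turn, a rotation vector about the tool's x, y, z in degrees. In form: [{"grip": .., "tx": .., "ty": .., "tz": .., "ax": .., "ay": .., "az": ..}, ...]. A call has 1 to 8 rows; each row shifts and turns the commanded pose from where the row before left it, along the tool's axes as they then stand; what a row does not reach is not made up. A row lasts 1/12 s, in which the tool goes at most 41.7 mm and 7.16 degrees, less where a joint would pass 70% of its speed; a pose out of reach is approached as far as the arm can. A call with a gripper value outside its range is refused whole. The fingers move at their own pace and stop on an object; "newtons" is the grip in N (left out, the last holds). Time passes only in rows, so rows that do not move let the fingers close. It gives the time, the measured TCP pose, the force and the opening at its end, in the units of the state.
- sense(): the state, without advancing time (a new reading comes with each control period).
- snapshot(name): name is "scene" or "top" or "wrist"; returns the picture (420x560x3 uint8, red, green, blue); there is no depth.
- camera_model(name): a dict with "intrinsics" (3x3 intrinsics, pixels), "pose" (4x4, takes a point from camera to world coordinates); the wrist camera has in their place "T_tool_cam" (4x4, takes a point from camera to tool coordinates, whose origin is the TCP and whose axes are the flange's). Camera axes: x right, y down, z forward; pixel columns grow to the right and rows downward; lengths in mm; the calibration is good to about 2 mm. A picture is of the moment at which its call begins: read the wrist's pose just before it. camera_model takes no time and is no camera call.
- hand_in(): hands the job in, once; it reports no verdict.
The state is a dict: "time": time; "joint_pos": joint angles; "qd": joint speeds; "joint_efforts": joint torques, N m; "tool_pos": TCP position; "tcp_rot": TCP orientation; "ft_force": force on the tool from outside, world axes, zero at the start; "wrist_torque": the same for the moment, N m; "finger_gap": finger opening in mm.
Only numpy, scipy, OpenCV 4.12 (cv2) and the standard library are available. Lean on these libraries where they do the work, as an engineer would, in place of code of your own. Each camera call takes 0.05 s, during which the arm holds its last target.

TASK

Clamp the bicycle pedal that stands in the blue vise: squeeze the red quick-release lever towards its steel post and, keeping it squeezed, slide the carriage until the pedal is lightly nipped between both jaws, without ramming it. Let the lever spring right back so that the half-nut drops into the rack, then wind the black crank handle clockwise (seen from the crank's end) until it is about half as stiff again as when it runs free, so that the pedal is held firm and upright but not crushed. Let go of everything and leave the other things on the shelf where they are.

Things in the scene. Friction and masses are not known exactly. Their poses are not given: they have to be found in the camera images.
- vise: Blue bench vise fixed to the shelf, 270 x 110 mm on plan. Origin: centre of its underside; z up. Its x axis is the closing direction: crank and sliding carriage on the -x side, fixed jaw on the +x side. Two steel rails (outer faces 39 mm from the middle, tops at z = 36 mm) with a ladder rack between them (2.6 mm cross bars every 6 mm).
- post_top (a point): Middle of the top (z = 184 mm) of the carriage's steel thumb post: 10 mm thick (vise x), 30 mm wide (y), standing 56 mm above the carriage, a blue block 45 x 85 mm (x, y), top at z = 128 mm. The carriage slides up to 85 mm along x with a steady drag of 5 N; it is locked to the rack unless the lever is squeezed.
- lever_pad (a point): Middle of the outer (-x) face of the red lever paddle (8 mm thick, 30 wide, 46 tall, z = 161 mm), on the post's -x side; its outer face is 40 mm from the post's far (+x) face. Squeezing paddle and post together along the vise's x (to about 21 mm) takes 4 rising to 8 N and lifts the half-nut; it springs back when let go.
- lever (a joint): Lever angle, rad: 0 = sprung back, half-nut down in the rack (locked, 1 mm of play); 0.14 = squeezed to its stop; above 0.07 the half-nut is clear. About 0.065 when let go (or at the start): it stands on a rack bar; pulling the carriage back (-x) by up to 6 mm, with some 8 to 12 N, lets it drop in, after which it holds fast.
- jaw_face (a point): Middle of the moving jaw's rubber face (88 mm wide, 70 mm tall, z = 83 mm); the face looks to the vise's +x. The jaw is carried by the carriage, and the crank screws it forward 12 mm a turn, up to 24 mm. Once the pedal is nipped between both jaws, winding on raises the clamping steeply, roughly 150 N a rad.
- fixed_face (a point): Middle of the fixed jaw's rubber face (92 x 76 mm, z = 83 mm), which looks to the vise's -x.
- crank_axis (a point): Point on the crank's axis (parallel to the vise's x, z = 108 mm), level along x with the middle of the handle; moves with the carriage. It lies 95 mm towards -x from the middle of the post.
- crank_grip (a point): Middle of the black crank handle: a freely spinning sleeve 16 mm across, 56 mm long, parallel to the vise's x, on an arm of 42 mm radius. Gripped from above it can be led round the full circle. Running free it takes about 9.5 N along its circle; each 100 N of clamping adds 4.5 N. The screw holds where it is left.
- crank (a joint): Crank angle, rad: 0 = handle straight up; grows when wound clockwise seen from the crank's end looking along the vise's +x (from the top the handle goes first to the vise's -y side), closing the jaw 1.9 mm a rad. Range -0.5 to 12.5; starts between 0 and 2.
- pedal: Black bicycle pedal, orange strips, 28 mm thick (x), 100 wide (y), 70 tall, spindle 14 mm across up to z = 125; origin: centre of its underside; 0.35 kg. Stands loose on the rails, a few mm short of the fixed jaw, a little askew; the moving jaw pushes it there. Wants 70 to 180 N of clamping (110 N is half as stiff again); over 200 N crushes it; with the lever squeezed at most 30 N.
- pump_can: Bystander: steel pump can with brass spout and thumb lever, 68 mm across, 163 mm tall.
- bottle: Bystander: blue plastic bottle with white twist cap, 60 mm across, 160 mm tall.
- tyre_lever: Bystander: flat steel tyre lever, 120 mm long, 5 mm thick.
- dish: Bystander: white ceramic dish, 110 mm across, 28 mm tall.
- spare_pedal: Bystander: the other pedal, lying flat, 28 mm tall.
- spanner: Bystander: steel spanner lying flat, 170 mm long.
Not all that is in view belongs to the job. Leave any turquoise or yellow look-alike of the pedal alone.

How it is judged (in metres and radians):
On the way, in this order (a step that is already met when the one before it is completed fails the run):
1. with the lever squeezed, the pedal is nipped between both jaws (over 2 N on each) (value of joint lever above 0.09 rad and contact force between each of jaw, fixed_jaw and pedal above 2 N), for 0.1 s.
2. the lever is let go and back, the half-nut in the rack (lever below 0.03 rad) (value of joint lever below 0.03 rad), for 0.2 s.
3. the pedal is screwed tight: over 70 N, lever still back (contact force between each of jaw, fixed_jaw and pedal above 70 N and value of joint lever below 0.03 rad), for 0.3 s.
At the end, for the whole second after the job is handed in: Both jaws press the pedal with 70 to 180 N; the lever is sprung back (below 0.03 rad); the pedal is at rest, upright within 0.1 rad, its foot within 10 mm of the rails (all of step 3 and contact force between each of jaw, fixed_jaw and pedal below 180 N and angle between pedal's own z axis and vertical below 0.1 rad and z of pedal in the frame of vise below 0.046 m and linear speed of pedal below 0.01 m/s); the robot touches nothing.
It fails at once if the pedal is crushed: over 200 N between jaw and pedal (contact force between any of jaw, fixed_jaw and pedal above 200 N).
It fails at once if the pedal is rammed: over 30 N from the jaw while the lever is squeezed (value of joint lever above 0.075 rad and contact force between jaw and pedal above 30 N).
It fails at once if a bystander is moved by more than 30 mm (distance of any of pump_can, bottle, tyre_lever, dish, spare_pedal, spanner from where it was at the start of the episode above 0.03 m).
It also fails if it takes over 69 s, if anything falls off the work surface, if the arm or the gripper's body presses on something with over 40 N, if the wrist force passes 120 N, or if a joint passes its speed limit or range.

## Working session

There is one attempt and no reset: what is moved stays moved. The work goes in short steps, Python scripts to look and compute and a tool call to move; the robot and the scene stay as the last step left them, time stands still between calls to the robot, and variables do not carry over. Pictures are saved under pics/ and viewed, and the job is handed in when it is done.

Besides the shell and the picture viewer there is one more tool, called after ">>>" by a JSON object that holds its "name" and its "arguments", one argument or row to a line. step_arm: Moves the arm, as the interface text tells. Its arguments: {"type":"object","properties":{"plan":{"type":"array","items":{"type":"object","properties":{"grip":{"type":"number"},"tx":{"type":"number"},"ty":{"type":"number"},"tz":{"type":"number"},"ax":{"type":"number"},"ay":{"type":"number"},"az":{"type":"number"}}}},"newtons":{"type":"number"}},"required":["plan"]}

```bash
mkdir -p pics; ls
python3 - <<'E'
from bench import *
import cv2
s=sense(); print(s)
for n in ["scene","top","wrist"]:
    im=snapshot(n); cv2.imwrite(f"pics/{n}0.png",im[:,:,::-1]); print(n,camera_model(n))
E
```

```text
pics
{'time': 0.0, 'joint_pos': array([-7.14714438e+01,  7.51509094e+00,  8.53294568e+01, -9.68955602e-04,
        8.72596673e+01, -4.89602300e+00]), 'qd': array([ 0.09104399, -0.02366875,  0.05035866, -0.00347064, -0.06075812,
        0.00964297]), 'joint_efforts': array([ 2.61034118e-03, -5.69391167e+01, -5.00542045e+01, -1.99377469e-04,
        1.50506885e-02,  1.18081621e-05]), 'tool_pos': array([ 238.33943675, -550.04365961,  230.24288847]), 'tcp_rot': array([-1.79896083e+02, -7.93028600e-03,  2.34246192e+01]), 'ft_force': array([-0.14605171,  0.08416957,  0.10085931]), 'wrist_torque': array([ 0.03514676, -0.0145759 , -0.03415974]), 'finger_gap': 85.315190412357}
scene {'intrinsics': array([[436.61448218,   0.        , 276.32060495],
       [  0.        , 436.61448218, 206.23183053],
       [  0.        ,   0.        ,   1.        ]]), 'pose': array([[ 7.99916074e-01,  4.98866698e-01, -3.33566023e-01,
         8.68336667e+02],
       [ 5.99970489e-01, -6.52739775e-01,  4.62564804e-01,
        -4.48260083e+02],
       [ 1.30263654e-02, -5.70142792e-01, -8.21442335e-01,
         1
[... 458 characters left out ...]
    [ 1.47074529e-02, -4.73288778e-02, -9.98771079e-01,
         1.08923116e+03],
       [ 0.00000000e+00,  0.00000000e+00,  0.00000000e+00,
         1.00000000e+00]])}
wrist {'intrinsics': array([[328.82964761,   0.        , 286.008062  ],
       [  0.        , 328.82964761, 212.18908185],
       [  0.        ,   0.        ,   1.        ]]), 'T_tool_cam': array([[ 6.02590953e-04, -9.61640501e-01, -2.74312203e-01,
         6.99641059e+01],
       [ 9.99999402e-01,  3.29272522e-04,  1.04242100e-03,
        -7.56679793e-01],
       [-9.12110781e-04, -2.74312667e-01,  9.61640124e-01,
        -1.40989461e+02],
       [ 0.00000000e+00,  0.00000000e+00,  0.00000000e+00,
         1.00000000e+00]])}
```

View pics/scene0.png

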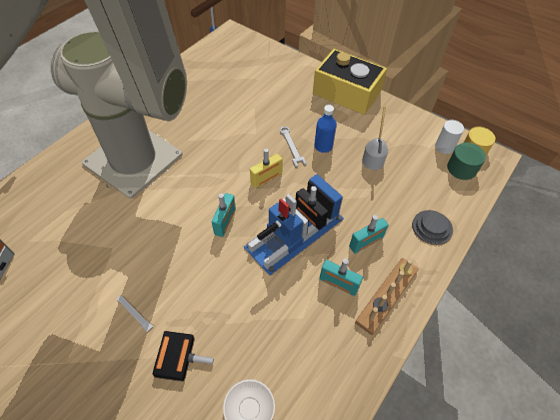

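View pics/top0.png

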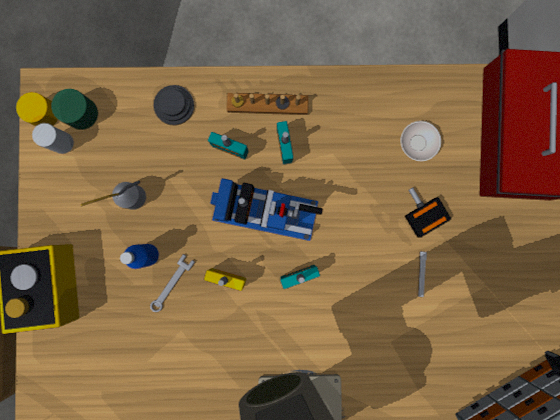

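View pics/wrist0.png

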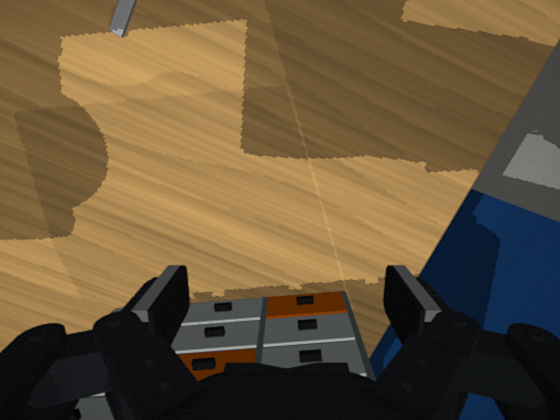

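The scene shows the vise at about (293,225), with the crank towards the lower left and the fixed jaw at the upper right. In the top view it is at about (265,212), with the crank at (310,210). I'll zoom in next.

Run:
```python
import cv2
a=cv2.imread("pics/top0.png")[165:255,195:335]; cv2.imwrite("pics/top0z.png",cv2.resize(a,None,fx=5.6,fy=5.6,interpolation=cv2.INTER_CUBIC))
a=cv2.imread("pics/scene0.png")[170:275,235:355]; cv2.imwrite("pics/scene0z.png",cv2.resize(a,None,fx=5.6,fy=5.6,interpolation=cv2.INTER_CUBIC))
```

```text
(no output)
```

View pics/top0z.png

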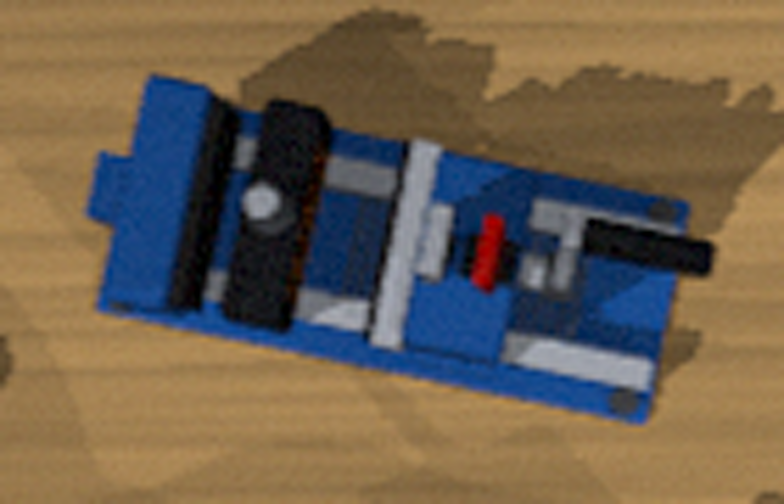

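View pics/scene0z.png

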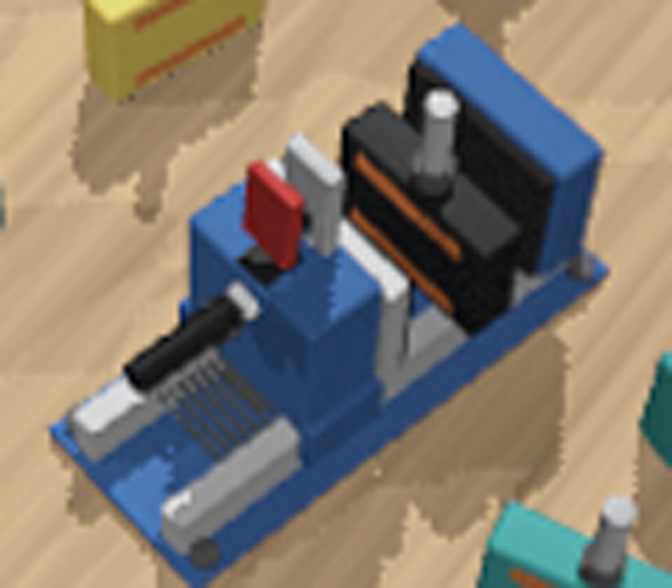

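```bash
cat > h.py <<'E'
import numpy as np
from bench import *
def ray(n,u,v,s=None):
    m=camera_model(n); K=m["intrinsics"]
    if n=="wrist":
        from scipy.spatial.transform import Rotation as R
        T=np.eye(4); T[:3,:3]=R.from_euler('xyz',s["tcp_rot"],degrees=True).as_matrix(); T[:3,3]=s["tool_pos"]
        P=T@m["T_tool_cam"]
    else: P=m["pose"]
    d=P[:3,:3]@np.linalg.inv(K)@[u,v,1]; return P[:3,3],d/np.linalg.norm(d)
def onz(n,u,v,z,s=None):
    o,d=ray(n,u,v,s); return o+d*(z-o[2])/d[2]
def tri(*rs):
    A=sum(np.eye(3)-np.outer(d,d) for o,d in rs); b=sum((np.eye(3)-np.outer(d,d))@o for o,d in rs)
    p=np.linalg.solve(A,b); return p,[np.linalg.norm(np.cross(p-o,d)) for o,d in rs]
def proj(n,p,s=None):
    m=camera_model(n);P=m["pose"];c=P[:3,:3].T@(np.array(p)-P[:3,3]);q=m["intrinsics"]@c;return q[:2]/q[2]
E
python3 - <<'E'
from h import *
np.set_printoptions(precision=1,suppress=True)
Z=5.6
T=lambda x,y:(195+(x+.5)/Z-.5,165+(y+.5)/Z-.5)
S=lambda x,y:(235+(x+.5)/Z-.5,170+(y+.5)/Z-.5)
for n,t,s in [("post_top",(433,242),(316,160)),("crank near",(585,237),(228,308)),("crank out",(712,258),(135,378)),("lever top",(488,252),(276,185)),("spindle top",(263,200),(443,103)),
 ("pedal top L",(275,102),(383,105)),("fixed top -x corner",(212,92),(553,183))]:
    p,e=tri(ray("top",*T(*t)),ray("scene",*S(*s))); print(n,p,e, 'resid')
print("post z184",onz("top",*T(433,242),184),onz("scene",*S(316,160),184))
print("lever top z184",onz("top",*T(490,215),184),onz("top",*T(485,290),184))
print("post ends",onz("top",*T(444,206),184),onz("top",*T(424,277),184))
for c in [(100,310),(645,425),(690,205)]: print("base",onz("top",*T(*c),10))
print("rail ends y", onz("top",*T(652,375),36),onz("top",*T(505,345),36))
print("jaw top edge", onz("top",*T(440,150),118),onz("top",*T(400,345),118))
print("fixed rubber top", onz("top",*T(237,108),121),onz("top",*T(198,308),121))
E
```

```text
post_top [541.   64.6 182.3] [np.float64(0.054062154048745245), np.float64(0.054062154048686195)] resid
crank near [543.9   0.9 147.9] [np.float64(0.9412956275160134), np.float64(0.941295627516248)] resid
crank out [534.5 -51.6 150.7] [np.float64(0.3912626178724433), np.float64(0.39126261787249406)] resid
lever top [536.4  42.4 184.8] [np.float64(0.1949765588443221), np.float64(0.19497655884437495)] resid
spindle top [560.6 134.4 164.9] [np.float64(0.09546585947898374), np.float64(0.09546585947875512)] resid
pedal top L [575.2 107.6 209.9] [np.float64(26.246561814406196), np.float64(26.24656181440655)] resid
fixed top -x corner [610.6 158.9 119.5] [np.float64(1.6309858559504318), np.float64(1.6309858559504542)] resid
post z184 [540.9  64.6 184. ] [541.7  63.5 184. ]
lever top z184 [551.5  41.5 184. ] [521.3  44.  184. ]
post ends [555.4  60.  184. ] [526.9  68.5 184. ]
base [523.2 226.7  10. ]
base [464. -33.  10.]
base [569.2 -56.7  10. ]
rail ends y [487.6 -34.7  36. ] [502.7  33.8  36. ]
jaw top edge [585.5  61.9 118. ] [501.4  80.4 118. ]
fixed rubber top [604.6 149.1 121. ] [518.6 166.7 121. ]
```

Run:
```python
from h import *
import bench
np.set_printoptions(precision=1,suppress=True)
print([k for k in dir(bench) if not k.startswith('_')]); print(getattr(bench,'grip_depth',None))
Z=5.6
T=lambda x,y:(195+(x+.5)/Z-.5,165+(y+.5)/Z-.5)
th=np.radians(77.7); vx=np.array([np.cos(th),np.sin(th)]);vy=np.array([-vx[1],vx[0]])
o=np.array([541,64.6])
f=lambda n,x,y,z:print(n,[float(round(a@(onz("top",*T(x,y),z)[:2]-o),1)) for a in (vx,vy)])
f("jawtop mid front",392,247,118); f("jawtop mid back",418,250,118)
f("pedal back top",308,215,106);f("pedal front top",248,200,106);f("spindle",263,200,161)
f("fixed rubber",218,208,121);f("lever outer top",503,255,184);f("handle mid",648,248,147);f("base -x end",668,315,10)
```

```text
['PlanningError', 'camera_model', 'grip_depth', 'hand_in', 'sense', 'snapshot']
18.700000000000003
jawtop mid front [18.8, 1.3]
jawtop mid back [7.6, 0.3]
pedal back top [58.1, -5.9]
pedal front top [85.1, -7.2]
spindle [72.8, -4.6]
fixed rubber [95.4, -0.2]
lever outer top [-28.6, -0.4]
handle mid [-87.8, -17.7]
base -x end [-112.4, 0.6]
```

>>> {"name": "step_arm", "arguments": {
  "plan": [
    {"az": 7.14,"tz": -0.8},
    {"az": 7.14,"tz": -0.8},
    {"az": 7.14,"tz": -0.8},
    {"az": 7.14,"tz": -0.8},
    {"az": 7.14,"tx": 0.5,"ty": -2},
    {"tx": 0.92,"ty": -3.7},
    {"tx": 0.92,"ty": -3.7},
    {"tx": 0.92,"ty": -3.7}
  ],
  "newtons": 20
}}

```text
invalid input
```

>>> {"name": "step_arm", "arguments": {
  "plan": [
    {"tx": 0.92,"ty": -3.7},
    {"tx": 0.92,"ty": -3.7},
    {"tx": 0.92,"ty": -3.7},
    {"tx": 0.92,"ty": -3.7},
    {"tx": 0.92,"ty": -3.7},
    {"tx": 0.92,"ty": -3.7},
    {"tx": 0.92,"ty": -3.7},
    {"tx": 0.92,"ty": -3.7}
  ]
}}

```text
invalid input
```

>>> {"name": "step_arm", "arguments": {
  "plan": [
    {"tx": 0.92,"ty": -3.7},
    {"tx": 0.92,"ty": -3.7},
    {"tx": 0.92,"ty": -3.7},
    {"tx": 0.92,"ty": -3.7},
    {"tx": 0.92,"ty": -3.7}
  ]
}}

```text
invalid input
```

Run:
```python
from h import *
import cv2
s=sense(); print(s["time"],s["tool_pos"],s["tcp_rot"],s["ft_force"],s["joint_pos"])
np.save("s1.npy",s,allow_pickle=True)
im=snapshot("wrist"); cv2.imwrite("pics/wrist1.png",im[:,:,::-1])
```

```text
0.15 [ 238.39628293 -550.16720112  230.504044  ] [-1.79921154e+02 -5.59701823e-03  2.34241896e+01] [-0.81711152 -0.16110008  0.51572794] [-7.14699283e+01  7.50497027e+00  8.53132175e+01 -1.15143646e-03
  8.72608484e+01 -4.89406592e+00]
```

View pics/wrist1.png

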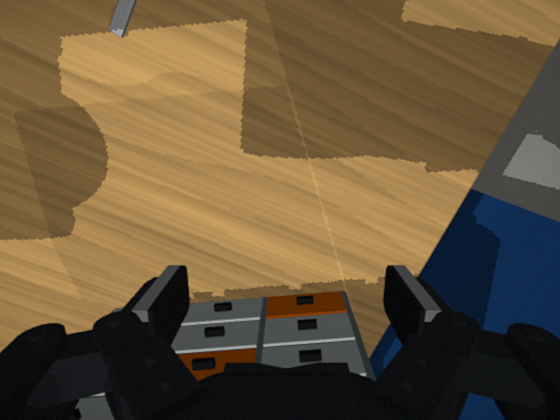

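>>> {"name": "step_arm", "arguments": {
  "plan": [
    {"grip": 8.5,"tx": 0,"ty": 0,"tz": -0.8,"ax": 0,"ay": 0,"az": 7.14},
    {"grip": 8.5,"tx": 0,"ty": 0,"tz": -0.8,"ax": 0,"ay": 0,"az": 7.14},
    {"grip": 8.5,"tx": 0,"ty": 0,"tz": -0.8,"ax": 0,"ay": 0,"az": 7.14},
    {"grip": 8.5,"tx": 0,"ty": 0,"tz": -0.8,"ax": 0,"ay": 0,"az": 7.14},
    {"grip": 8.5,"tx": 0.5,"ty": -2,"tz": 0,"ax": 0,"ay": 0,"az": 7.14},
    {"grip": 8.5,"tx": 0.92,"ty": -3.7,"tz": 0,"ax": 0,"ay": 0,"az": 0},
    {"grip": 8.5,"tx": 0.92,"ty": -3.7,"tz": 0,"ax": 0,"ay": 0,"az": 0},
    {"grip": 8.5,"tx": 0.92,"ty": -3.7,"tz": 0,"ax": 0,"ay": 0,"az": 0}
  ],
  "newtons": 20
}}

```text
time: 0.87
tool_pos: [295.9, -427.2, 262.9]
tcp_rot: [-180.0, 0.0, -12.4]
ft_force: [0.4, 0.5, 0.9]
finger_gap: 84.8
```

>>> {"name": "step_arm", "arguments": {
  "plan": [
    {"grip": 8.5,"tx": 0.96,"ty": -3.7,"tz": 0,"ax": 0,"ay": 0,"az": 0},
    {"grip": 8.5,"tx": 0.96,"ty": -3.7,"tz": 0,"ax": 0,"ay": 0,"az": 0},
    {"grip": 8.5,"tx": 0.96,"ty": -3.7,"tz": 0,"ax": 0,"ay": 0,"az": 0},
    {"grip": 8.5,"tx": 0.96,"ty": -3.7,"tz": 0,"ax": 0,"ay": 0,"az": 0},
    {"grip": 8.5,"tx": 0.96,"ty": -3.7,"tz": 0,"ax": 0,"ay": 0,"az": 0},
    {"grip": 8.5,"tx": 0.96,"ty": -3.7,"tz": 0,"ax": 0,"ay": 0,"az": 0},
    {"grip": 8.5,"tx": 0.96,"ty": -3.7,"tz": 0,"ax": 0,"ay": 0,"az": 0},
    {"grip": 8.5,"tx": 0.96,"ty": -3.7,"tz": 0,"ax": 0,"ay": 0,"az": 0}
  ]
}}

```text
time: 1.53
tool_pos: [434.2, -153.8, 263.3]
tcp_rot: [180.0, -0.0, -12.3]
ft_force: [0.2, -0.7, 0.6]
finger_gap: 85.0
```

>>> {"name": "step_arm", "arguments": {
  "plan": [
    {"grip": 8.5,"tx": 0.96,"ty": -3.7,"tz": 0,"ax": 0,"ay": 0,"az": 0},
    {"grip": 8.5,"tx": 0.96,"ty": -3.7,"tz": 0,"ax": 0,"ay": 0,"az": 0},
    {"grip": 8.5,"tx": 0.96,"ty": -3.7,"tz": 0,"ax": 0,"ay": 0,"az": 0},
    {"grip": 8.5,"tx": 0.96,"ty": -3.7,"tz": 0,"ax": 0,"ay": 0,"az": 0},
    {"grip": 8.5,"tx": 0.96,"ty": -3.7,"tz": 0,"ax": 0,"ay": 0,"az": 0},
    {"grip": 8.5,"tx": 0,"ty": 0,"tz": 0,"ax": 0,"ay": 0,"az": 0}
  ]
}}

```text
time: 2.03
tool_pos: [521.6, 20.7, 262.8]
tcp_rot: [-179.8, 0.0, -12.0]
ft_force: [-0.1, -0.0, 0.1]
finger_gap: 85.2
```

Run:
```python
from h import *
import cv2,pickle
s=sense(); print(s["time"],s["tool_pos"],s["tcp_rot"],s["ft_force"],s["joint_pos"])
pickle.dump(s,open("s1.pkl","wb"))
im=snapshot("wrist"); cv2.imwrite("pics/wrist2.png",im[:,:,::-1])
```

```text
2.0333 [521.573582    20.73666227 262.81987264] [-1.79848609e+02  1.59512376e-02 -1.19947228e+01] [-0.05224658 -0.04134901  0.07674975] [-3.45907175 -5.35746188 94.98166641  0.15208506 90.36909846 98.53666075]
```

View pics/wrist2.png

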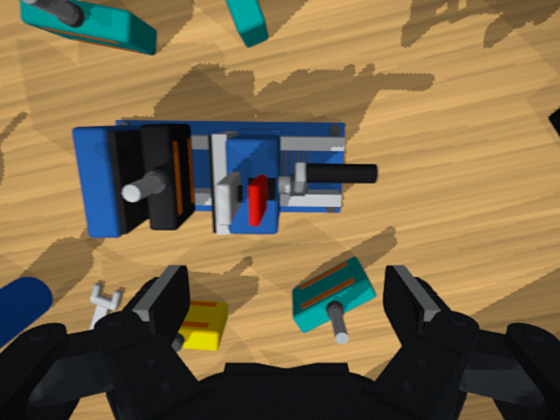

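Run:
```python
import cv2
a=cv2.imread("pics/wrist2.png")[110:245,200:400]; cv2.imwrite("pics/wrist2z.png",cv2.resize(a,None,fx=4,fy=4,interpolation=cv2.INTER_CUBIC))
```

```text
(no output)
```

View pics/wrist2z.png

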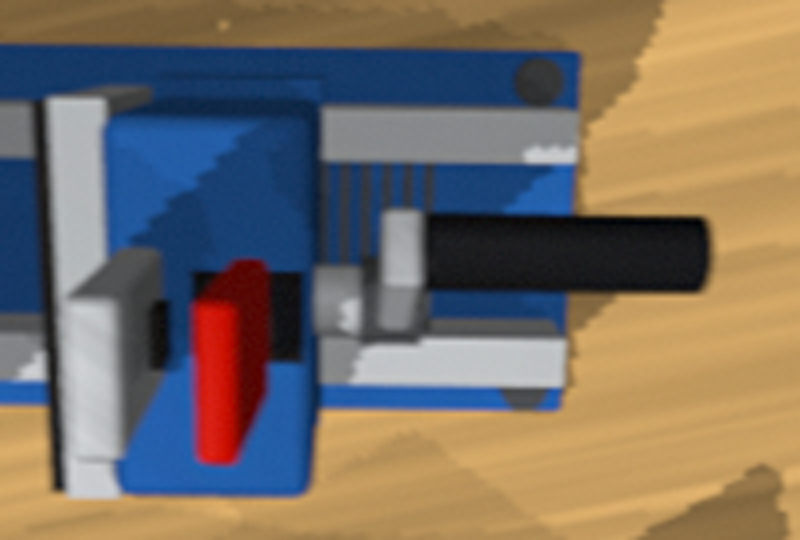

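Run:
```python
from h import *
import pickle
np.set_printoptions(precision=1,suppress=True)
s=pickle.load(open("s1.pkl","rb"))
W=lambda x,y:(200+(x+.5)/4-.5,110+(y+.5)/4-.5)
f=lambda n,x,y,z:print(n,onz("wrist",*W(x,y),z,s))
f("post",96,378,184);f("lever out",239,380,184);f("lever in",195,380,184);f("post -x",120,378,184);f("post+x",72,378,184)
f("h mid",568,253,147);f("h near",428,253,147);f("h far",708,253,147)
print(tri(ray("wrist",*W(568,253),s),ray("top",195+648/5.6,165+248/5.6),ray("scene",235+182/5.6,170+342/5.6)))
print(tri(ray("wrist",*W(96,378),s),ray("top",195+433/5.6,165+242/5.6),ray("scene",235+316/5.6,170+160/5.6)))
```

```text
post [543.   61.1 184. ]
lever out [537.6  37.  184. ]
lever in [539.1  44.5 184. ]
post -x [542.2  57.  184. ]
post+x [543.9  65.1 184. ]
h mid [540.5 -27.  147. ]
h near [546.2  -0.1 147. ]
h far [534.8 -53.8 147. ]
(array([539.7, -26.1, 148.5]), [np.float64(1.3281347012155902), np.float64(1.1637530795576958), np.float64(0.5036670307839108)])
(array([541.5,  63.6, 180.5]), [np.float64(1.729307652045156), np.float64(1.24022677035353), np.float64(1.5459772954329807)])
```

>>> {"name": "step_arm", "arguments": {
  "plan": [
    {"grip": 7,"tx": 0.56,"ty": -2,"tz": 0,"ax": 0,"ay": 0,"az": 0},
    {"grip": 7,"tx": 0.56,"ty": -2,"tz": 0,"ax": 0,"ay": 0,"az": 0},
    {"grip": 7,"tx": 0,"ty": 0,"tz": 2,"ax": 0,"ay": 0,"az": 0},
    {"grip": 7,"tx": 0,"ty": 0,"tz": 2,"ax": 0,"ay": 0,"az": 0},
    {"grip": 7,"tx": 0,"ty": 0,"tz": 1.5,"ax": 0,"ay": 0,"az": 0},
    {"grip": 7,"tx": 0,"ty": 0,"tz": 0,"ax": 0,"ay": 0,"az": 0}
  ]
}}

```text
time: 2.58
tool_pos: [537.1, 50.7, 204.2]
tcp_rot: [179.9, 0.4, -12.3]
ft_force: [-1.4, -0.1, -1.1]
finger_gap: 69.8
```

Run:
```python
from h import *
import cv2,pickle
s=sense(); print(s["time"],s["tool_pos"],s["tcp_rot"],s["ft_force"],s["finger_gap"])
im=snapshot("wrist"); cv2.imwrite("pics/wrist3.png",im[:,:,::-1])
```

```text
2.5833 [537.09233565  50.71788846 204.16593892] [179.89713939   0.36243368 -12.31920919] [-1.43836542 -0.14872354 -1.12246117] 69.77420663713283
```

View pics/wrist3.png

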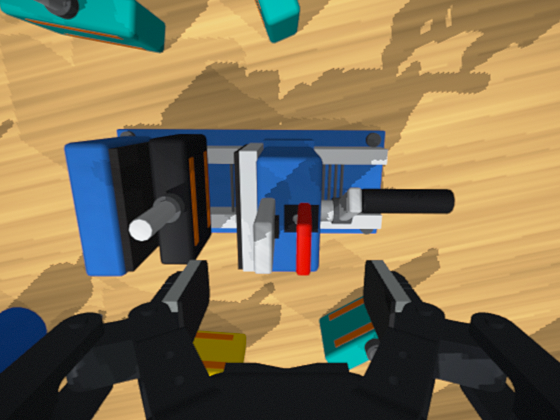

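>>> {"name": "step_arm", "arguments": {
  "plan": [
    {"grip": 6.5,"tx": 0.22,"ty": -0.76,"tz": 0.4,"ax": 0,"ay": 0,"az": 0},
    {"grip": 6.5,"tx": 0,"ty": 0,"tz": 1,"ax": 0,"ay": 0,"az": 0},
    {"grip": 6.5,"tx": 0,"ty": 0,"tz": 1,"ax": 0,"ay": 0,"az": 0},
    {"grip": 6.5,"tx": 0,"ty": 0,"tz": 1,"ax": 0,"ay": 0,"az": 0},
    {"grip": 6.5,"tx": 0,"ty": 0,"tz": 0.8,"ax": 0,"ay": 0,"az": 0},
    {"grip": 6.5,"tx": 0,"ty": 0,"tz": 0,"ax": 0,"ay": 0,"az": 0}
  ]
}}

```text
time: 3.13
tool_pos: [541.8, 58.6, 163.5]
tcp_rot: [179.9, 0.2, -12.3]
ft_force: [0.3, 0.1, -0.9]
finger_gap: 65.4
```

Run:
```python
from h import *
import cv2,pickle
s=sense(); print(s["time"],s["tool_pos"],s["tcp_rot"],s["ft_force"],s["finger_gap"])
im=snapshot("wrist"); cv2.imwrite("pics/wrist4.png",im[:,:,::-1])
```

```text
3.1333 [541.78316845  58.55412075 163.4844792 ] [179.94610087   0.22169282 -12.27618133] [ 0.28412248  0.0555388  -0.92347635] 65.41302051464562
```

View pics/wrist4.png

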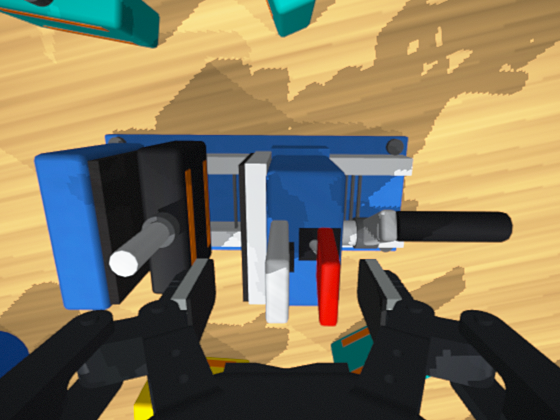

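>>> {"name": "step_arm", "arguments": {
  "plan": [
    {"grip": 4,"tx": 0,"ty": 0,"tz": 0,"ax": 0,"ay": 0,"az": 0},
    {"grip": 3,"tx": 0,"ty": 0,"tz": 0,"ax": 0,"ay": 0,"az": 0},
    {"grip": 2,"tx": 0,"ty": 0,"tz": 0,"ax": 0,"ay": 0,"az": 0},
    {"grip": 1.8,"tx": 0,"ty": 0,"tz": 0,"ax": 0,"ay": 0,"az": 0},
    {"grip": 1.8,"tx": 0,"ty": 0,"tz": 0,"ax": 0,"ay": 0,"az": 0},
    {"grip": 1.8,"tx": 0,"ty": 0,"tz": 0,"ax": 0,"ay": 0,"az": 0}
  ],
  "newtons": 20
}}

```text
time: 3.68
tool_pos: [544.3, 59.0, 168.1]
tcp_rot: [-179.9, -0.1, -12.3]
ft_force: [-1.4, 2.8, 4.8]
finger_gap: 19.0
```

Run:
```python
from h import *
import cv2,pickle
s=sense(); print(s["time"],s["tool_pos"],s["tcp_rot"],s["ft_force"],s["finger_gap"])
im=snapshot("wrist"); cv2.imwrite("pics/wrist5.png",im[:,:,::-1])
```

```text
3.6833 [544.26416163  59.01676324 168.12559651] [-1.79932464e+02 -1.44064292e-01 -1.22698638e+01] [-1.3651419   2.7530533   4.84396655] 19.00621079350897
```

View pics/wrist5.png

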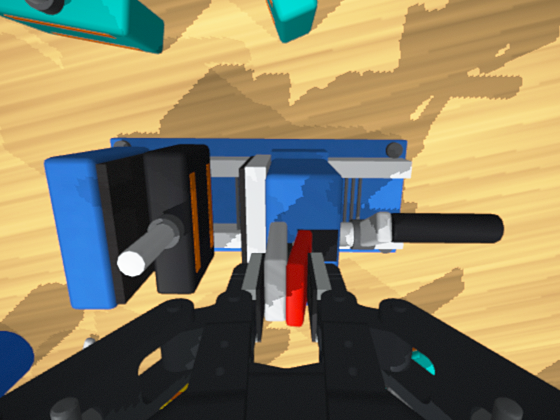

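>>> {"name": "step_arm", "arguments": {
  "plan": [
    {"grip": 1.8,"tx": 0,"ty": -0.3,"tz": 0,"ax": 0,"ay": 0,"az": 0},
    {"grip": 1.8,"tx": 0,"ty": -0.3,"tz": 0,"ax": 0,"ay": 0,"az": 0},
    {"grip": 1.8,"tx": 0,"ty": -0.3,"tz": 0,"ax": 0,"ay": 0,"az": 0},
    {"grip": 1.8,"tx": 0,"ty": -0.3,"tz": 0,"ax": 0,"ay": 0,"az": 0},
    {"grip": 1.8,"tx": 0,"ty": 0,"tz": 0,"ax": 0,"ay": 0,"az": 0}
  ]
}}

```text
time: 4.15
tool_pos: [546.7, 70.0, 168.1]
tcp_rot: [180.0, -0.1, -12.3]
ft_force: [-1.4, -1.2, 6.1]
finger_gap: 18.8
```

Run:
```python
from h import *
import cv2,pickle
s=sense(); print(s["time"],s["tool_pos"],s["tcp_rot"],s["ft_force"],s["finger_gap"])
im=snapshot("wrist"); cv2.imwrite("pics/wrist6.png",im[:,:,::-1])
```

```text
4.15 [546.69605208  70.03066312 168.09982203] [ 1.79970604e+02 -1.36348934e-01 -1.22867013e+01] [-1.38222486 -1.19823572  6.13066221] 18.804995560267816
```

View pics/wrist6.png

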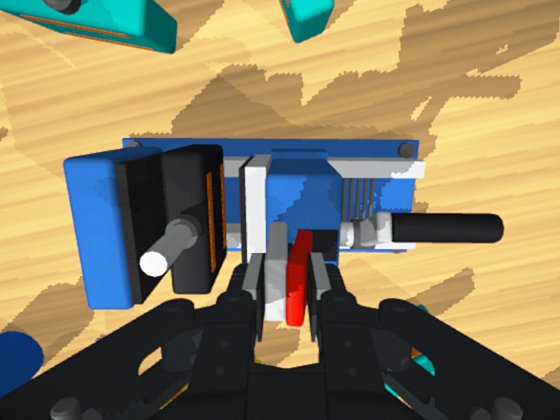

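>>> {"name": "step_arm", "arguments": {
  "plan": [
    {"grip": 1.8,"tx": 0,"ty": -0.3,"tz": 0,"ax": 0,"ay": 0,"az": 0},
    {"grip": 1.8,"tx": 0,"ty": -0.3,"tz": 0,"ax": 0,"ay": 0,"az": 0},
    {"grip": 1.8,"tx": 0,"ty": -0.3,"tz": 0,"ax": 0,"ay": 0,"az": 0},
    {"grip": 1.8,"tx": 0,"ty": -0.3,"tz": 0,"ax": 0,"ay": 0,"az": 0},
    {"grip": 1.8,"tx": 0,"ty": -0.3,"tz": 0,"ax": 0,"ay": 0,"az": 0},
    {"grip": 1.8,"tx": 0,"ty": -0.2,"tz": 0,"ax": 0,"ay": 0,"az": 0},
    {"grip": 1.8,"tx": 0,"ty": -0.1,"tz": 0,"ax": 0,"ay": 0,"az": 0},
    {"grip": 1.8,"tx": 0,"ty": 0,"tz": 0,"ax": 0,"ay": 0,"az": 0}
  ]
}}

```text
time: 4.87
tool_pos: [550.6, 87.3, 168.1]
tcp_rot: [180.0, -0.2, -12.3]
ft_force: [-1.4, -2.7, 5.8]
finger_gap: 18.6
```

Run:
```python
from h import *
import cv2,pickle
s=sense(); print(s["time"],s["tool_pos"],s["tcp_rot"],s["ft_force"],s["finger_gap"])
im=snapshot("wrist"); cv2.imwrite("pics/wrist7.png",im[:,:,::-1])
```

```text
4.8667 [550.61764856  87.31240728 168.13658029] [ 1.79958895e+02 -1.52230743e-01 -1.22912652e+01] [-1.43197511 -2.68120225  5.80289983] 18.612122085442564
```

View pics/wrist7.png

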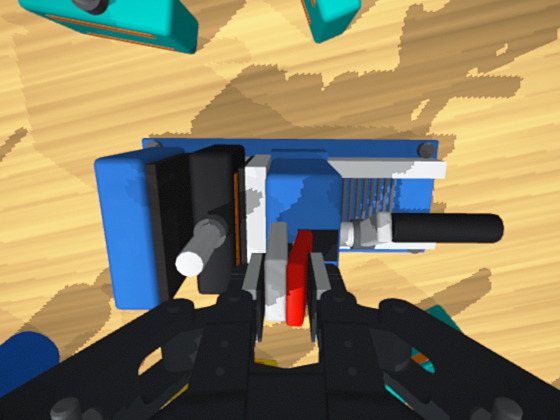

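>>> {"name": "step_arm", "arguments": {
  "plan": [
    {"grip": 1.8,"tx": 0,"ty": -0.12,"tz": 0,"ax": 0,"ay": 0,"az": 0},
    {"grip": 1.8,"tx": 0,"ty": -0.12,"tz": 0,"ax": 0,"ay": 0,"az": 0},
    {"grip": 1.8,"tx": 0,"ty": -0.12,"tz": 0,"ax": 0,"ay": 0,"az": 0},
    {"grip": 1.8,"tx": 0,"ty": -0.12,"tz": 0,"ax": 0,"ay": 0,"az": 0},
    {"grip": 1.8,"tx": 0,"ty": -0.12,"tz": 0,"ax": 0,"ay": 0,"az": 0},
    {"grip": 1.8,"tx": 0,"ty": -0.12,"tz": 0,"ax": 0,"ay": 0,"az": 0}
  ]
}}

```text
time: 5.42
tool_pos: [552.0, 93.7, 168.1]
tcp_rot: [179.9, -0.1, -12.3]
ft_force: [-2.2, -7.1, 7.3]
finger_gap: 19.0
```

>>> {"name": "step_arm", "arguments": {
  "plan": [
    {"grip": 1.8,"tx": 0,"ty": -0.1,"tz": 0,"ax": 0,"ay": 0,"az": 0},
    {"grip": 1.8,"tx": 0,"ty": -0.1,"tz": 0,"ax": 0,"ay": 0,"az": 0},
    {"grip": 1.8,"tx": 0,"ty": -0.1,"tz": 0,"ax": 0,"ay": 0,"az": 0},
    {"grip": 1.8,"tx": 0,"ty": -0.1,"tz": 0,"ax": 0,"ay": 0,"az": 0}
  ]
}}

```text
time: 5.75
tool_pos: [552.9, 97.5, 168.1]
tcp_rot: [179.9, -0.1, -12.3]
ft_force: [-2.7, -6.0, 6.9]
finger_gap: 18.7
```

Run:
```python
from h import *
import cv2,pickle
s=sense(); print(s["time"],s["tool_pos"],s["tcp_rot"],s["ft_force"],s["finger_gap"])
im=snapshot("wrist"); cv2.imwrite("pics/wrist8.png",im[:,:,::-1])
```

```text
5.75 [552.89107879  97.45624458 168.12328693] [ 1.79897506e+02 -1.46340607e-01 -1.23220458e+01] [-2.70566384 -6.02152914  6.93356845] 18.682365784876556
```

View pics/wrist8.png

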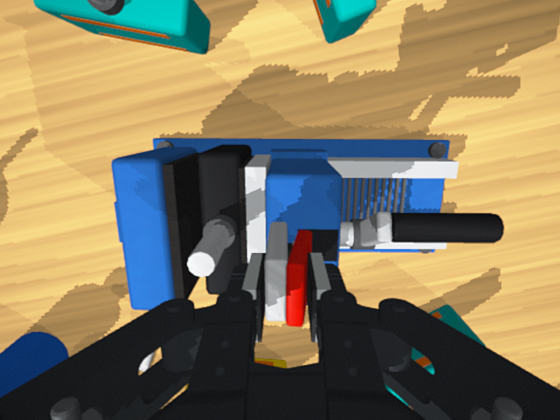

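>>> {"name": "step_arm", "arguments": {
  "plan": [
    {"grip": 1.8,"tx": 0,"ty": -0.08,"tz": 0,"ax": 0,"ay": 0,"az": 0},
    {"grip": 1.8,"tx": 0,"ty": -0.08,"tz": 0,"ax": 0,"ay": 0,"az": 0},
    {"grip": 1.8,"tx": 0,"ty": -0.08,"tz": 0,"ax": 0,"ay": 0,"az": 0},
    {"grip": 1.8,"tx": 0,"ty": -0.08,"tz": 0,"ax": 0,"ay": 0,"az": 0}
  ]
}}

```text
time: 6.13
tool_pos: [553.6, 100.6, 168.1]
tcp_rot: [179.9, -0.1, -12.3]
ft_force: [-2.7, -7.0, 6.9]
finger_gap: 18.8
```

>>> {"name": "step_arm", "arguments": {
  "plan": [
    {"grip": 1.8,"tx": 0,"ty": -0.06,"tz": 0,"ax": 0,"ay": 0,"az": 0},
    {"grip": 1.8,"tx": 0,"ty": -0.06,"tz": 0,"ax": 0,"ay": 0,"az": 0},
    {"grip": 1.8,"tx": 0,"ty": -0.06,"tz": 0,"ax": 0,"ay": 0,"az": 0}
  ]
}}

```text
time: 6.38
tool_pos: [554.0, 102.3, 168.1]
tcp_rot: [179.9, -0.1, -12.3]
ft_force: [-2.8, -7.0, 6.4]
finger_gap: 18.6
```

Run:
```python
from h import *
import cv2,pickle
s=sense(); print(s["time"],s["tool_pos"],s["tcp_rot"],s["ft_force"],s["finger_gap"])
im=snapshot("wrist"); cv2.imwrite("pics/wrist9.png",im[:,:,::-1])
```

```text
6.3833 [553.97861832 102.33481691 168.11650194] [ 1.79897630e+02 -1.47769282e-01 -1.23221885e+01] [-2.75407375 -6.96235164  6.41686004] 18.595723251555587
```

View pics/wrist9.png

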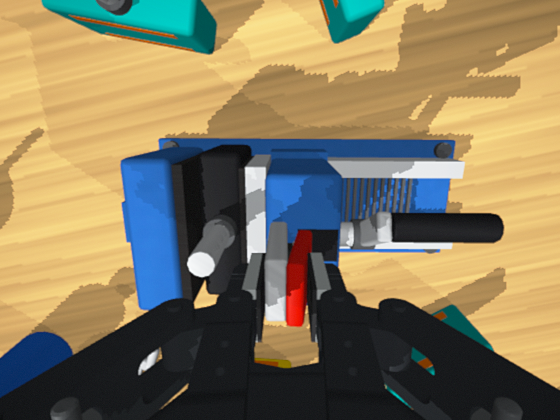

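>>> {"name": "step_arm", "arguments": {
  "plan": [
    {"grip": 1.8,"tx": 0,"ty": -0.06,"tz": 0,"ax": 0,"ay": 0,"az": 0},
    {"grip": 1.8,"tx": 0,"ty": -0.06,"tz": 0,"ax": 0,"ay": 0,"az": 0}
  ]
}}

```text
time: 6.6
tool_pos: [554.2, 103.5, 168.1]
tcp_rot: [179.9, -0.1, -12.3]
ft_force: [-1.8, -6.8, 6.0]
finger_gap: 18.6
```

>>> {"name": "step_arm", "arguments": {
  "plan": [
    {"grip": 1.8,"tx": 0,"ty": -0.05,"tz": 0,"ax": 0,"ay": 0,"az": 0},
    {"grip": 1.8,"tx": 0,"ty": -0.05,"tz": 0,"ax": 0,"ay": 0,"az": 0}
  ]
}}

```text
time: 6.77
tool_pos: [554.5, 104.5, 168.1]
tcp_rot: [179.9, -0.1, -12.3]
ft_force: [-2.7, -7.1, 6.1]
finger_gap: 19.1
```

>>> {"name": "step_arm", "arguments": {
  "plan": [
    {"grip": 1.8,"tx": 0,"ty": -0.05,"tz": 0,"ax": 0,"ay": 0,"az": 0},
    {"grip": 1.8,"tx": 0,"ty": -0.05,"tz": 0,"ax": 0,"ay": 0,"az": 0}
  ]
}}

```text
time: 6.93
tool_pos: [554.7, 105.4, 168.1]
tcp_rot: [179.9, -0.2, -12.3]
ft_force: [-2.4, -5.8, 5.5]
finger_gap: 18.6
```

>>> {"name": "step_arm", "arguments": {
  "plan": [
    {"grip": 1.8,"tx": 0,"ty": -0.05,"tz": 0,"ax": 0,"ay": 0,"az": 0},
    {"grip": 1.8,"tx": 0,"ty": -0.05,"tz": 0,"ax": 0,"ay": 0,"az": 0}
  ]
}}

```text
time: 7.1
tool_pos: [554.9, 106.4, 168.1]
tcp_rot: [179.9, -0.2, -12.3]
ft_force: [-1.6, -6.5, 6.3]
finger_gap: 18.6
```

Run:
```python
from h import *
import cv2
im=snapshot("wrist")[130:330,80:330]; cv2.imwrite("pics/wrist10.png",cv2.resize(im[:,:,::-1],None,fx=3,fy=3,interpolation=cv2.INTER_CUBIC))
```

View pics/wrist10.png

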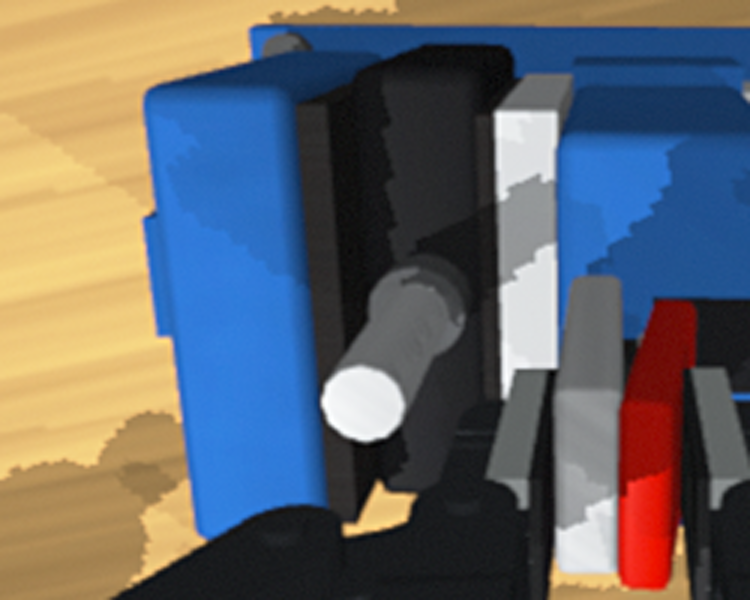

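>>> {"name": "step_arm", "arguments": {
  "plan": [
    {"grip": 1.8,"tx": 0,"ty": -0.05,"tz": 0,"ax": 0,"ay": 0,"az": 0},
    {"grip": 1.8,"tx": 0,"ty": -0.05,"tz": 0,"ax": 0,"ay": 0,"az": 0}
  ]
}}

```text
time: 7.32
tool_pos: [555.1, 107.3, 168.1]
tcp_rot: [179.9, -0.2, -12.3]
ft_force: [-3.4, -9.3, 7.2]
finger_gap: 18.6
```

>>> {"name": "step_arm", "arguments": {
  "plan": [
    {"grip": 1.8,"tx": 0,"ty": -0.05,"tz": 0,"ax": 0,"ay": 0,"az": 0},
    {"grip": 1.8,"tx": 0,"ty": -0.05,"tz": 0,"ax": 0,"ay": 0,"az": 0}
  ]
}}

```text
time: 7.48
tool_pos: [555.1, 107.4, 168.1]
tcp_rot: [179.8, -0.1, -12.3]
ft_force: [-5.0, -12.7, 8.0]
finger_gap: 18.3
```

>>> {"name": "step_arm", "arguments": {
  "plan": [
    {"grip": 1.8,"tx": 0,"ty": -0.05,"tz": 0,"ax": 0,"ay": 0,"az": 0},
    {"grip": 1.8,"tx": 0,"ty": -0.05,"tz": 0,"ax": 0,"ay": 0,"az": 0}
  ]
}}

```text
time: 7.65
tool_pos: [555.1, 107.5, 168.1]
tcp_rot: [179.7, -0.1, -12.4]
ft_force: [-6.4, -17.4, 10.3]
finger_gap: 18.5
```

>>> {"name": "step_arm", "arguments": {
  "plan": [
    {"grip": 1.8,"tx": 0,"ty": -0.02,"tz": 0,"ax": 0,"ay": 0,"az": 0},
    {"grip": 1.8,"tx": 0,"ty": 0,"tz": 0,"ax": 0,"ay": 0,"az": 0}
  ]
}}

```text
time: 7.82
tool_pos: [555.1, 107.4, 168.2]
tcp_rot: [179.7, -0.1, -12.4]
ft_force: [-5.9, -15.4, 9.5]
finger_gap: 18.6
```

Run:
```python
from h import *
import cv2
im=snapshot("wrist")[130:330,80:330]; cv2.imwrite("pics/wrist11.png",cv2.resize(im[:,:,::-1],None,fx=3,fy=3,interpolation=cv2.INTER_CUBIC))
im=snapshot("top")[165:255,195:335]; cv2.imwrite("pics/top11.png",cv2.resize(im[:,:,::-1],None,fx=5.6,fy=5.6,interpolation=cv2.INTER_CUBIC))
```

```text
(no output)
```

View pics/wrist11.png

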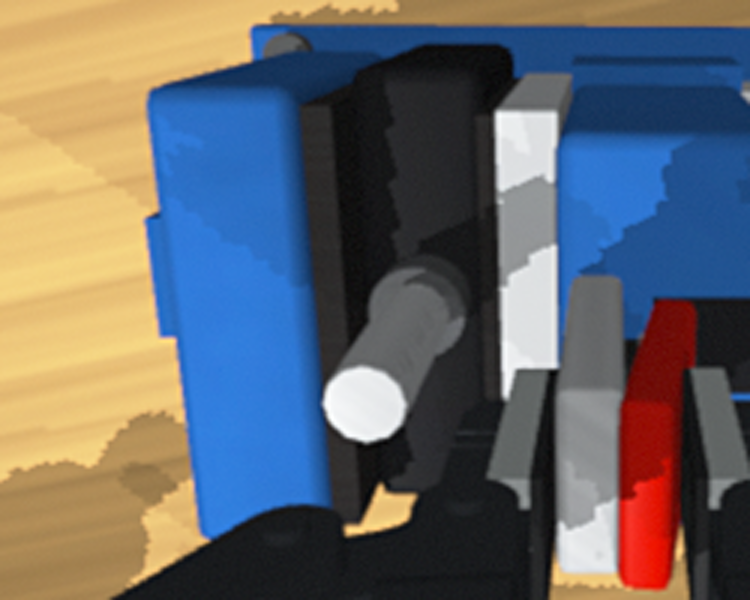

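View pics/top11.png

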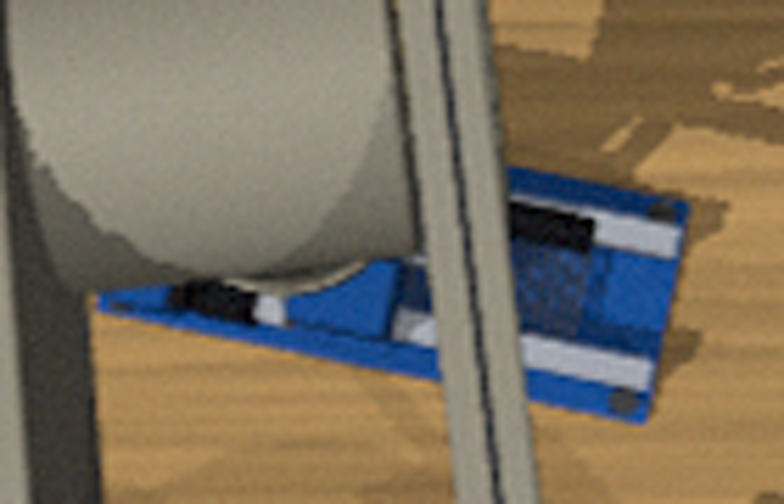

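>>> {"name": "step_arm", "arguments": {
  "plan": [
    {"grip": 2.8,"tx": 0,"ty": 0.2,"tz": 0,"ax": 0,"ay": 0,"az": 0},
    {"grip": 3.6,"tx": 0,"ty": 0.3,"tz": 0,"ax": 0,"ay": 0,"az": 0},
    {"grip": 4.4,"tx": 0,"ty": 0.3,"tz": 0,"ax": 0,"ay": 0,"az": 0},
    {"grip": 5.2,"tx": 0,"ty": 0.3,"tz": 0,"ax": 0,"ay": 0,"az": 0},
    {"grip": 5.2,"tx": 0,"ty": 0.1,"tz": 0,"ax": 0,"ay": 0,"az": 0},
    {"grip": 5.2,"tx": 0,"ty": 0,"tz": 0,"ax": 0,"ay": 0,"az": 0}
  ]
}}

```text
time: 8.42
tool_pos: [552.5, 99.5, 166.8]
tcp_rot: [-179.9, -0.0, -12.3]
ft_force: [0.0, 1.0, -0.1]
finger_gap: 52.1
```

Run:
```python
from h import *
import cv2
im=snapshot("wrist")[130:330,80:430]; cv2.imwrite("pics/wrist12.png",cv2.resize(im[:,:,::-1],None,fx=2.2,fy=2.2,interpolation=cv2.INTER_CUBIC))
```

```text
(no output)
```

View pics/wrist12.png

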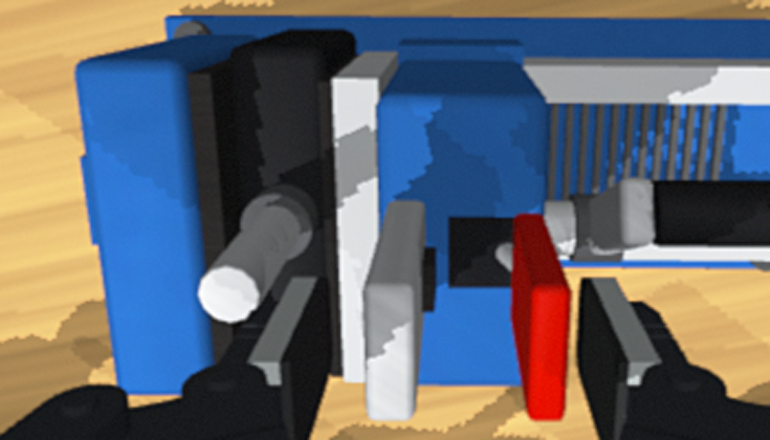

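Run:
```python
from h import *
s=sense(); f=lambda x,y:onz("wrist",80+x/2.2,130+y/2.2,184,s)
a=f(370,413);b=f(413,413);c=f(533,413);d=f(566,413)
print(np.linalg.norm(a-d),np.linalg.norm(a-b),np.linalg.norm(c-d),a,d)
```

```text
38.3708584455768 8.418179079537909 6.4603321161090665 [543.32137783 119.00173451 184.        ] [535.18794379  81.50280081 184.        ]
```

>>> {"name": "step_arm", "arguments": {
  "plan": [
    {"grip": 5.2,"tx": 0,"ty": 0,"tz": -1.5,"ax": 0,"ay": 0,"az": 0},
    {"grip": 5.2,"tx": 0,"ty": 0,"tz": -3,"ax": 0,"ay": 0,"az": 0},
    {"grip": 5,"tx": 0,"ty": 0,"tz": -3,"ax": 0,"ay": 0,"az": -6.9},
    {"grip": 5,"tx": 0,"ty": 0,"tz": -0.5,"ax": 0,"ay": 0,"az": -6.9},
    {"grip": 5,"tx": 0,"ty": 0,"tz": 0,"ax": 0,"ay": 0,"az": -6.9},
    {"grip": 5,"tx": 0,"ty": 0,"tz": 0,"ax": 0,"ay": 0,"az": -6.9},
    {"grip": 5,"tx": 0,"ty": 0,"tz": 0,"ax": 0,"ay": 0,"az": -6.9},
    {"grip": 5,"tx": 0,"ty": 0,"tz": 0,"ax": 0,"ay": 0,"az": -6.9}
  ]
}}

```text
time: 9.13
tool_pos: [552.4, 99.9, 246.7]
tcp_rot: [-180.0, -0.1, 29.5]
ft_force: [0.4, -0.9, 0.6]
finger_gap: 50.4
```

>>> {"name": "step_arm", "arguments": {
  "plan": [
    {"grip": 5,"tx": 0,"ty": 0,"tz": 0,"ax": 0,"ay": 0,"az": -6.9},
    {"grip": 5,"tx": 0,"ty": 0,"tz": 0,"ax": 0,"ay": 0,"az": -6.9},
    {"grip": 5,"tx": 0,"ty": 0,"tz": 0,"ax": 0,"ay": 0,"az": -6.9},
    {"grip": 5,"tx": 0,"ty": 0,"tz": 0,"ax": 0,"ay": 0,"az": -6.9},
    {"grip": 5,"tx": 0,"ty": 0,"tz": 0,"ax": 0,"ay": 0,"az": -6.9},
    {"grip": 5,"tx": 0,"ty": 0,"tz": 0,"ax": 0,"ay": 0,"az": -6.9},
    {"grip": 5,"tx": 0,"ty": 0,"tz": 0,"ax": 0,"ay": 0,"az": -7},
    {"grip": 5,"tx": 0,"ty": 0,"tz": 0,"ax": 0,"ay": 0,"az": 0}
  ]
}}

```text
time: 9.8
tool_pos: [552.3, 99.8, 246.6]
tcp_rot: [180.0, -0.0, 77.9]
ft_force: [-0.1, 0.5, 0.0]
finger_gap: 50.1
```

Run:
```python
from h import *
import cv2,pickle
s=sense(); print(s["time"],s["tool_pos"],s["tcp_rot"],s["ft_force"],s["joint_pos"])
pickle.dump(s,open("s2.pkl","wb"))
cv2.imwrite("pics/wrist13.png",snapshot("wrist")[:,:,::-1])
im=snapshot("scene")[170:275,235:355]; cv2.imwrite("pics/scene13.png",cv2.resize(im[:,:,::-1],None,fx=5.6,fy=5.6,interpolation=cv2.INTER_CUBIC))
```

```text
9.8 [552.31896379  99.79231178 246.5727799 ] [ 1.79973299e+02 -3.07159612e-02  7.78976407e+01] [-0.10403303  0.4599245   0.04079187] [4.99362905e+00 1.09431238e+00 9.03739848e+01 2.15168890e-02
 8.84971526e+01 1.70954377e+01]
```

View pics/wrist13.png

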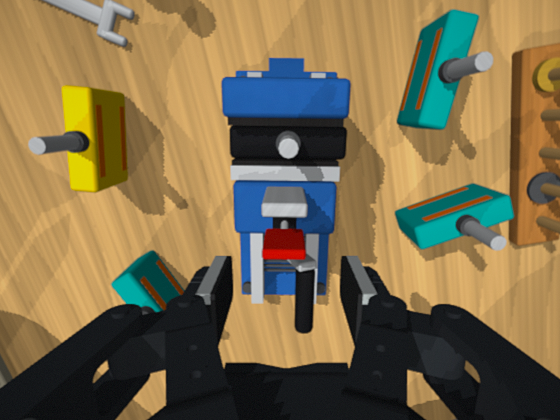

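View pics/scene13.png

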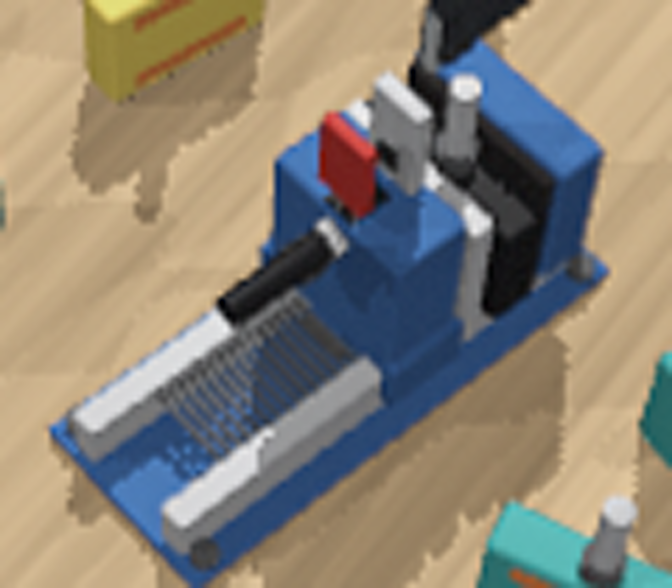

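Run:
```python
from h import *
import pickle
np.set_printoptions(precision=1,suppress=True)
s=pickle.load(open("s2.pkl","rb"))
S=lambda x,y:(235+(x+.5)/5.6-.5,170+(y+.5)/5.6-.5)
print(tri(ray("wrist",304,299,s),ray("scene",*S(273,273))))
for u,v in [(303,268),(305,332),(304,299)]: print(onz("wrist",u,v,147,s))
p,e=tri(ray("wrist",285,195,s),ray("scene",*S(405,92))); print("post",p,e)
t=np.radians(77.9);vx=np.array([np.cos(t),np.sin(t)]);vy=np.array([-vx[1],vx[0]])
for q in ((285,195),(285,208)): print(onz("wrist",*q,184,s))
```

```text
(array([550. ,  25.9, 148.7]), [np.float64(1.881815741508255), np.float64(1.8818157415080126)])
[556.3  53.2 147. ]
[546.4  -5.5 147. ]
[551.7  25.6 147. ]
post [552.9 120.5 179.2] [np.float64(3.77122130160095), np.float64(3.7712213016009417)]
[556.7 123.  184. ]
[554.9 114.6 184. ]
```

>>> {"name": "step_arm", "arguments": {
  "plan": [
    {"grip": 5,"tx": -2.5,"ty": 0.5,"tz": 0,"ax": 0,"ay": 0,"az": 0},
    {"grip": 5,"tx": -2.5,"ty": 0.5,"tz": 0,"ax": 0,"ay": 0,"az": 0},
    {"grip": 5,"tx": -2.54,"ty": 0.48,"tz": 0,"ax": 0,"ay": 0,"az": 0},
    {"grip": 5,"tx": 0,"ty": 0,"tz": 2.5,"ax": 0,"ay": 0,"az": 0},
    {"grip": 5,"tx": 0,"ty": 0,"tz": 2.5,"ax": 0,"ay": 0,"az": 0},
    {"grip": 5,"tx": 0,"ty": 0,"tz": 0,"ax": 0,"ay": 0,"az": 0}
  ]
}}

```text
time: 10.4
tool_pos: [547.5, 22.2, 191.1]
tcp_rot: [-179.6, 0.1, 77.2]
ft_force: [-0.9, -0.4, -1.3]
finger_gap: 49.9
```

Run:
```python
from h import *
import cv2,pickle
s=sense(); print(s["time"],s["tool_pos"],s["tcp_rot"],s["ft_force"])
cv2.imwrite("pics/wrist14.png",snapshot("wrist")[:,:,::-1])
```

```text
10.4 [547.5230664   22.20688497 191.06425094] [-1.79570242e+02  6.09840874e-02  7.72413042e+01] [-0.91897634 -0.37364075 -1.31833236]
```

View pics/wrist14.png

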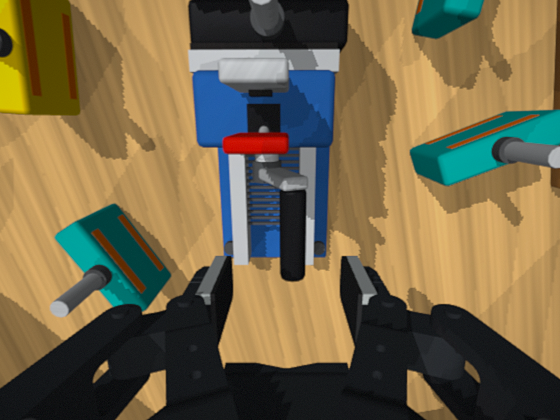

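>>> {"name": "step_arm", "arguments": {
  "plan": [
    {"grip": 5,"tx": 0,"ty": 0.1,"tz": 2,"ax": 0,"ay": 0,"az": 0},
    {"grip": 5,"tx": 0,"ty": 0.1,"tz": 2,"ax": 0,"ay": 0,"az": 0},
    {"grip": 5,"tx": 0,"ty": 0,"tz": 1.5,"ax": 0,"ay": 0,"az": 0},
    {"grip": 5,"tx": 0,"ty": 0,"tz": 0.8,"ax": 0,"ay": 0,"az": 0},
    {"grip": 5,"tx": 0,"ty": 0,"tz": 0,"ax": 0,"ay": 0,"az": 0},
    {"grip": 5,"tx": 0,"ty": 0,"tz": 0,"ax": 0,"ay": 0,"az": 0}
  ]
}}

```text
time: 10.95
tool_pos: [552.8, 22.3, 134.5]
tcp_rot: [180.0, -0.0, 77.5]
ft_force: [0.2, 0.0, 1.6]
finger_gap: 50.0
```

Run:
```python
from h import *
import cv2,pickle
s=sense(); print(s["time"],s["tool_pos"],s["tcp_rot"],s["ft_force"])
cv2.imwrite("pics/wrist15.png",snapshot("wrist")[:,:,::-1])
```

```text
10.95 [552.77015728  22.31887413 134.47253002] [ 1.79957244e+02 -1.11061569e-02  7.74972244e+01] [0.19469435 0.0246415  1.59358498]
```

View pics/wrist15.png

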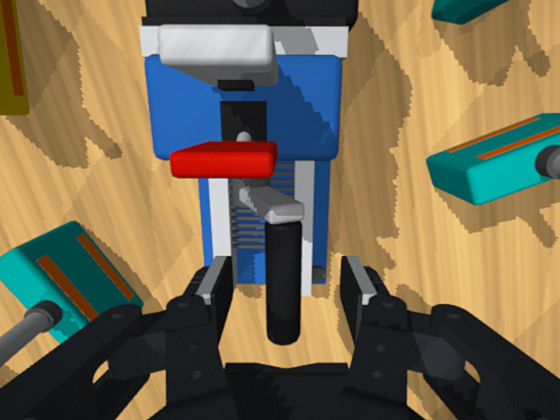

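>>> {"name": "step_arm", "arguments": {
  "plan": [
    {"grip": 5,"tx": 0,"ty": 0,"tz": 0.5,"ax": 0,"ay": 0,"az": 0},
    {"grip": 4,"tx": 0,"ty": 0,"tz": 0.25,"ax": 0,"ay": 0,"az": 0},
    {"grip": 3,"tx": 0,"ty": 0,"tz": 0,"ax": 0,"ay": 0,"az": 0},
    {"grip": 2,"tx": 0,"ty": 0,"tz": 0,"ax": 0,"ay": 0,"az": 0},
    {"grip": 1,"tx": 0,"ty": 0,"tz": 0,"ax": 0,"ay": 0,"az": 0},
    {"grip": 1,"tx": 0,"ty": 0,"tz": 0,"ax": 0,"ay": 0,"az": 0},
    {"grip": 1,"tx": 0,"ty": 0,"tz": 0,"ax": 0,"ay": 0,"az": 0}
  ],
  "newtons": 60
}}

```text
time: 11.58
tool_pos: [551.8, 22.0, 125.9]
tcp_rot: [-179.9, 0.0, 77.5]
ft_force: [-5.1, 0.5, 3.0]
finger_gap: 14.3
```

Run:
```python
from h import *
import cv2,pickle
s=sense(); print(s["time"],s["tool_pos"],s["tcp_rot"],s["ft_force"],s["finger_gap"])
cv2.imwrite("pics/wrist16.png",snapshot("wrist")[:,:,::-1])
```

```text
11.5833 [551.82621979  22.04486708 125.87293151] [-1.79944515e+02  1.16087523e-02  7.75203123e+01] [-5.12547211  0.49048387  3.03403715] 14.326797232075256
```

View pics/wrist16.png

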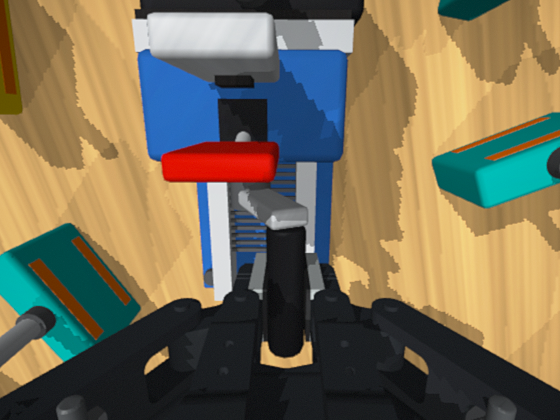

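>>> {"name": "step_arm", "arguments": {
  "plan": [
    {"grip": 1,"tx": 0,"ty": 0.26,"tz": 0.13,"ax": 0,"ay": 0,"az": 0},
    {"grip": 1,"tx": 0,"ty": 0.26,"tz": 0.15,"ax": 0,"ay": 0,"az": 0},
    {"grip": 1,"tx": 0,"ty": 0.24,"tz": 0.17,"ax": 0,"ay": 0,"az": 0}
  ]
}}

```text
time: 11.88
tool_pos: [559.0, 20.1, 121.4]
tcp_rot: [-179.9, 0.0, 77.5]
ft_force: [-8.0, -1.7, 5.7]
finger_gap: 14.1
```

>>> {"name": "step_arm", "arguments": {
  "plan": [
    {"grip": 1,"tx": 0,"ty": 0.23,"tz": 0.18,"ax": 0,"ay": 0,"az": 0}
  ]
}}

```text
time: 11.97
tool_pos: [561.2, 19.5, 119.6]
tcp_rot: [-179.9, 0.1, 77.5]
ft_force: [-7.9, -2.1, 5.6]
finger_gap: 14.2
```

>>> {"name": "step_arm", "arguments": {
  "plan": [
    {"grip": 1,"tx": 0,"ty": 0.21,"tz": 0.2,"ax": 0,"ay": 0,"az": 0}
  ]
}}

```text
time: 12.05
tool_pos: [563.3, 19.0, 117.6]
tcp_rot: [-179.9, 0.1, 77.5]
ft_force: [-8.6, -3.4, 6.4]
finger_gap: 14.0
```

>>> {"name": "step_arm", "arguments": {
  "plan": [
    {"grip": 1,"tx": 0,"ty": 0.2,"tz": 0.21,"ax": 0,"ay": 0,"az": 0}
  ]
}}

```text
time: 12.13
tool_pos: [565.2, 18.4, 115.4]
tcp_rot: [-179.9, 0.1, 77.5]
ft_force: [-8.9, -1.9, 7.0]
finger_gap: 14.0
```

>>> {"name": "step_arm", "arguments": {
  "plan": [
    {"grip": 1,"tx": 0,"ty": 0.18,"tz": 0.23,"ax": 0,"ay": 0,"az": 0},
    {"grip": 1,"tx": 0,"ty": 0.17,"tz": 0.24,"ax": 0,"ay": 0,"az": 0}
  ]
}}

```text
time: 12.3
tool_pos: [568.7, 17.5, 110.8]
tcp_rot: [-179.9, 0.1, 77.5]
ft_force: [-9.2, -3.9, 7.8]
finger_gap: 14.1
```

>>> {"name": "step_arm", "arguments": {
  "plan": [
    {"grip": 1,"tx": 0,"ty": 0.15,"tz": 0.25,"ax": 0,"ay": 0,"az": 0},
    {"grip": 1,"tx": 0,"ty": 0.13,"tz": 0.26,"ax": 0,"ay": 0,"az": 0}
  ]
}}

```text
time: 12.47
tool_pos: [571.4, 16.7, 105.9]
tcp_rot: [-179.9, 0.1, 77.5]
ft_force: [-9.4, -5.2, 8.2]
finger_gap: 14.2
```

>>> {"name": "step_arm", "arguments": {
  "plan": [
    {"grip": 1,"tx": -0.05,"ty": 0.12,"tz": 0.27,"ax": 0,"ay": 0,"az": 0},
    {"grip": 1,"tx": -0.05,"ty": 0.1,"tz": 0.28,"ax": 0,"ay": 0,"az": 0}
  ]
}}

```text
time: 12.63
tool_pos: [573.4, 15.9, 100.5]
tcp_rot: [-179.9, 0.0, 77.5]
ft_force: [-9.1, 0.7, 9.4]
finger_gap: 14.2
```

>>> {"name": "step_arm", "arguments": {
  "plan": [
    {"grip": 1,"tx": -0.05,"ty": 0.08,"tz": 0.28,"ax": 0,"ay": 0,"az": 0},
    {"grip": 1,"tx": -0.05,"ty": 0.05,"tz": 0.29,"ax": 0,"ay": 0,"az": 0}
  ]
}}

```text
time: 12.8
tool_pos: [574.7, 15.4, 95.0]
tcp_rot: [-179.9, -0.0, 77.5]
ft_force: [-8.0, 4.4, 11.4]
finger_gap: 14.1
```

>>> {"name": "step_arm", "arguments": {
  "plan": [
    {"grip": 1,"tx": 0,"ty": 0.04,"tz": 0.29,"ax": 0,"ay": 0,"az": 0},
    {"grip": 1,"tx": 0,"ty": 0.01,"tz": 0.29,"ax": 0,"ay": 0,"az": 0}
  ]
}}

```text
time: 12.97
tool_pos: [575.3, 15.1, 89.5]
tcp_rot: [-180.0, -0.0, 77.5]
ft_force: [-11.2, 0.6, 12.8]
finger_gap: 14.2
```

>>> {"name": "step_arm", "arguments": {
  "plan": [
    {"grip": 1,"tx": 0,"ty": -0.01,"tz": 0.22,"ax": 0,"ay": 0,"az": 0}
  ]
}}

```text
time: 13.05
tool_pos: [575.3, 15.1, 87.4]
tcp_rot: [-180.0, -0.0, 77.5]
ft_force: [-10.6, 2.2, 13.0]
finger_gap: 14.4
```

Run:
```python
from h import *
s=sense(); print(s["time"],s["tool_pos"],s["ft_force"],s["wrist_torque"],s["joint_efforts"])
```

```text
13.05 [575.31792043  15.07379831  87.36968336] [-10.64634364   2.20632537  12.96849007] [0.21437326 1.53326711 0.12291261] [-7.33154565e-01 -5.02222860e+01 -4.51814604e+01 -1.59900589e-01
 -3.23462114e+00  5.01426193e-02]
```

>>> {"name": "step_arm", "arguments": {
  "plan": [
    {"grip": 1,"tx": 0,"ty": -0.05,"tz": 0.25,"ax": 0,"ay": 0,"az": 0},
    {"grip": 1,"tx": 0,"ty": -0.07,"tz": 0.25,"ax": 0,"ay": 0,"az": 0}
  ]
}}

```text
time: 13.22
tool_pos: [575.0, 15.0, 83.1]
tcp_rot: [179.9, -0.0, 77.5]
ft_force: [-7.7, -0.7, 14.3]
finger_gap: 14.3
```

>>> {"name": "step_arm", "arguments": {
  "plan": [
    {"grip": 1,"tx": 0,"ty": -0.07,"tz": 0.22,"ax": 0,"ay": 0,"az": 0}
  ]
}}

```text
time: 13.3
tool_pos: [574.8, 15.0, 81.3]
tcp_rot: [179.8, -0.0, 77.5]
ft_force: [-6.1, -1.0, 15.3]
finger_gap: 14.0
```

>>> {"name": "step_arm", "arguments": {
  "plan": [
    {"grip": 1,"tx": 0,"ty": -0.05,"tz": 0.22,"ax": 0,"ay": 0,"az": 0},
    {"grip": 1,"tx": 0,"ty": -0.06,"tz": 0.2,"ax": 0,"ay": 0,"az": 0}
  ]
}}

```text
time: 13.47
tool_pos: [574.1, 15.1, 77.4]
tcp_rot: [179.8, -0.0, 77.5]
ft_force: [-6.1, -1.5, 16.4]
finger_gap: 13.9
```

>>> {"name": "step_arm", "arguments": {
  "plan": [
    {"grip": 1,"tx": 0,"ty": 0,"tz": 0,"ax": 0,"ay": 0,"az": 0},
    {"grip": 1,"tx": 0,"ty": 0,"tz": 0,"ax": 0,"ay": 0,"az": 0},
    {"grip": 1,"tx": 0,"ty": 0,"tz": 0,"ax": 0,"ay": 0,"az": 0},
    {"grip": 1,"tx": 0,"ty": 0,"tz": 0,"ax": 0,"ay": 0,"az": 0}
  ]
}}

```text
time: 13.8
tool_pos: [574.0, 15.0, 77.2]
tcp_rot: [179.8, -0.0, 77.5]
ft_force: [-5.6, -1.7, 12.9]
finger_gap: 14.2
```

>>> {"name": "step_arm", "arguments": {
  "plan": [
    {"grip": 1,"tx": 0,"ty": 0,"tz": -0.12,"ax": 0,"ay": 0,"az": 0},
    {"grip": 1,"tx": 0,"ty": 0,"tz": -0.08,"ax": 0,"ay": 0,"az": 0},
    {"grip": 2.5,"tx": 0,"ty": 0,"tz": 0,"ax": 0,"ay": 0,"az": 0},
    {"grip": 3.6,"tx": 0,"ty": 0,"tz": 0,"ax": 0,"ay": 0,"az": 0},
    {"grip": 3.8,"tx": 0,"ty": 0,"tz": 0,"ax": 0,"ay": 0,"az": 0},
    {"grip": 3.8,"tx": 0,"ty": 0,"tz": 0,"ax": 0,"ay": 0,"az": 0}
  ]
}}

```text
time: 14.3
tool_pos: [572.4, 15.6, 76.7]
tcp_rot: [-180.0, -0.0, 77.5]
ft_force: [-0.5, 0.6, 0.4]
finger_gap: 37.8
```

Run:
```python
from h import *
import cv2
cv2.imwrite("pics/wrist17.png",snapshot("wrist")[:,:,::-1])
```

```text
(no output)
```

View pics/wrist17.png

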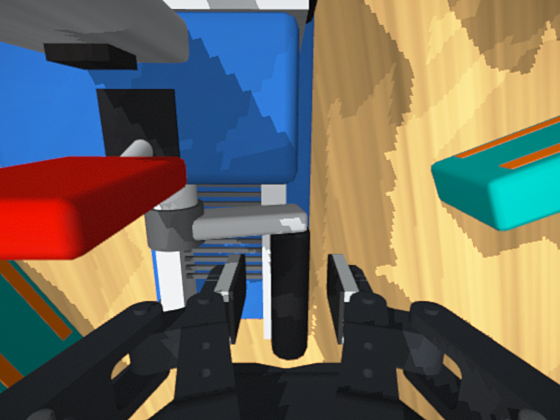

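>>> {"name": "step_arm", "arguments": {
  "plan": [
    {"grip": 3.8,"tx": 0,"ty": 0,"tz": -1.5,"ax": 0,"ay": 0,"az": 0},
    {"grip": 3.8,"tx": 0,"ty": 0,"tz": -3,"ax": 0,"ay": 0,"az": 0},
    {"grip": 3.8,"tx": 0,"ty": 0,"tz": -3.5,"ax": 0,"ay": 0,"az": 0},
    {"grip": 3.8,"tx": 0,"ty": 0,"tz": -3.5,"ax": 0,"ay": 0,"az": 0},
    {"grip": 3.8,"tx": -1,"ty": 0,"tz": -3.5,"ax": 0,"ay": 0,"az": 0},
    {"grip": 3.8,"tx": -3,"ty": 0,"tz": -2,"ax": 0,"ay": 0,"az": 0},
    {"grip": 3.8,"tx": -3,"ty": 0,"tz": 0,"ax": 0,"ay": 0,"az": 0},
    {"grip": 3.8,"tx": -1,"ty": 0,"tz": 0,"ax": 0,"ay": 0,"az": 0}
  ]
}}

```text
time: 15.02
tool_pos: [555.8, -65.7, 249.5]
tcp_rot: [179.8, 0.1, 77.5]
ft_force: [-1.0, 0.6, -0.7]
finger_gap: 38.1
```

>>> {"name": "step_arm", "arguments": {
  "plan": [
    {"grip": 3.8,"tx": -3.5,"ty": 0,"tz": 0,"ax": 0,"ay": 0,"az": 0},
    {"grip": 3.8,"tx": -3.5,"ty": 0,"tz": 0,"ax": 0,"ay": 0,"az": 0},
    {"grip": 3.8,"tx": -3.5,"ty": 0,"tz": 0,"ax": 0,"ay": 0,"az": 0},
    {"grip": 3.8,"tx": -3.5,"ty": 0,"tz": 0,"ax": 0,"ay": 0,"az": 0},
    {"grip": 3.8,"tx": -1,"ty": 0,"tz": 0,"ax": 0,"ay": 0,"az": 0},
    {"grip": 3.8,"tx": 0,"ty": 0,"tz": 0,"ax": 0,"ay": 0,"az": 0},
    {"grip": 3.8,"tx": 0,"ty": 0,"tz": 0,"ax": 0,"ay": 0,"az": 0}
  ]
}}

```text
time: 15.6
tool_pos: [522.6, -208.9, 246.2]
tcp_rot: [-179.9, -0.1, 77.4]
ft_force: [1.3, 0.6, 0.4]
finger_gap: 37.7
```

Run:
```python
from h import *
import cv2
t=snapshot("top"); cv2.imwrite("pics/top18.png",t[:,:,::-1])
s=snapshot("scene")
a=cv2.resize(s[170:275,235:355,::-1],None,fx=3.5,fy=3.5,interpolation=cv2.INTER_CUBIC)
b=cv2.resize(t[165:255,195:300,::-1],(420,367),interpolation=cv2.INTER_CUBIC)[:367]
b=b[:,:379]; import numpy as np
a=a[:367]; cv2.imwrite("pics/both18.png",np.hstack([a,b]))
```

```text
(no output)
```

View pics/both18.png

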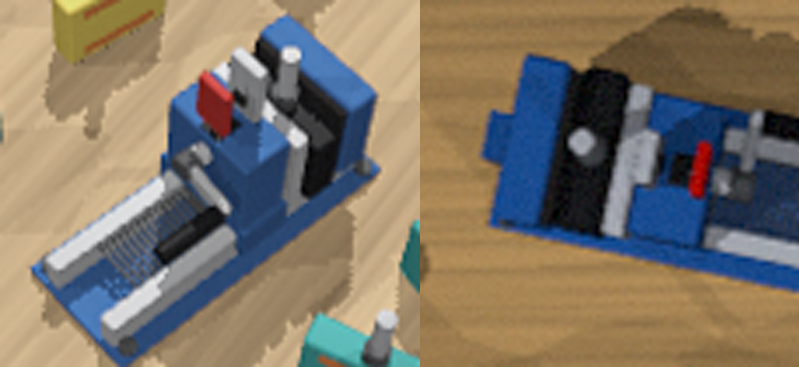

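View pics/top18.png

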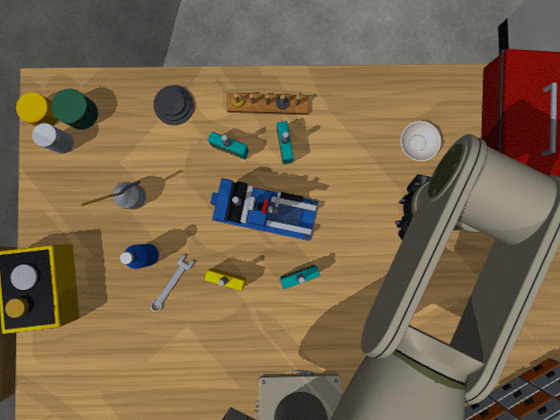

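Run:
```python
from bench import *
print(hand_in())
```

```text
the job is handed in; nothing more can be done
None
```

The pedal is clamped upright in the vise and I've handed the job in at about 16 s. No verdict came back, so the results below are my own measurements.

- **Nip:** I squeezed the lever to its stop and slid the carriage about 49 mm until it stopped dead. The push force rose from about 7 N to 16–18 N. With the 5 N drag taken off, that is roughly 10–13 N on the pedal, under the 30 N limit.
- **Lever release:** The lever sprung back about 10 mm further out than where it stood at the start, so I take it that the half-nut is in the rack. I judged this from the camera only; I didn't pull the carriage back to confirm it holds.
- **Crank:** I wound it from about 25° to about 104° clockwise. The force along its circle rose from about 9.5–10.5 N running free to 14.4 N. That puts the clamping at roughly 105–120 N; the readings scatter by 0.5–1 N, so it could be about 20 N either way.
- **Final check:** The last pictures show the pedal held upright between both jaws, the lever back, and the gripper clear with forces near zero. The spanner, bottle, pump can and dish hadn't moved. The arm hid the spare pedal and the tyre lever, but I never worked near them.
- **One mismatch:** From the camera, the handle sat about 88 mm from the post, not the stated 95 mm. I gripped it where I saw it, and the grip held.

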